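Fill the last gap in the organiser tray and sweep over its rim

TASK

Put the pink hair tie case that is low enough into the empty middle compartment of the clear organiser's upper tray: set it down flat on the compartment's floor, not dropped, so that nothing stands above the rim, and let go. Then check the packed tray by sweeping the fingertips along its whole length, less than a finger's breadth above the rim, starting over the end at the robot's left and finishing over the end at its right, and lift away. Leave the taller pink case and the hairbrush where they are.

Things in the scene. Friction and masses are not known exactly. Their poses are not given: they have to be found in the camera images.
- slot (a point): Floor centre of the empty middle of 3 equal compartments in the upper tray of a fixed clear acrylic organiser; 80 mm above the shelf. Rim and dividers 40 mm above this point. x: tray's short side, away from the robot; y: long side, to the robot's left; z up. Tray 160 (x) by 320 (y) mm outside, ends 160 mm from the point along y; compartments 152 (x) by 101 (y) inside, walls 4 mm.
- low_case_center (a point): Centre (half-way up) of the low pink hard-silicone hair tie case, a rounded box 46 mm (its x) by 80 mm (its y) by 28 mm high, about 60 g, lying loose on the shelf at the robot's right. It fits under the rim when it lies flat, long side along the tray's long side.
- tall_case_center (a point): Centre (half-way up) of the tall pink hair tie case: same material and same 46 mm (its x) by 80 mm (its y) footprint, but 62 mm high, so too high for the tray. It stands loose on the shelf near the low case, nearer or farther than it.
- hairbrush_center (a point): Point half-way up the black plastic compact hairbrush, 137 mm long (its x, handle to -x), 50 mm wide, 26 mm high, loose on its back with the bristles up in an outer compartment of the tray.
Not all that is in view belongs to the job. There is more than one size of the part that bears hairbrush_center; the job needs the smallest.

How it is judged:
By the outcome, as a careful person would: the job done as asked, in the order asked, and still so for the second after the job is handed in, with the robot touching nothing.
It also fails if it takes over 51 s, if anything falls off the work surface, if the arm or the gripper's body presses on something with over 40 N, if the wrist force passes 120 N, or if a joint passes its speed limit or range.

ROBOT

A 7-joint arm with a two-finger parallel gripper is mounted at the origin on the work surface. World frame = base frame: x ahead of the robot, y to its left, z up, the work surface at z = 0. Lengths are in m, angles in rad, forces in N, time in s.
With the tool pointing down it reaches from about 0.4 to 0.875 m from the base axis. Payload 19.3 kg.
Tool frame: the origin (TCP) lies midway between the tips of the shut fingers; the grasp point (between the pads) lies 19 mm behind it (pinch_z is the distance from the TCP to the grasp point, in m); z points along the fingers, y is the line along which they close (so a half turn about z gives the same grasp; the last joint's range is limited). The gripper opens to 85 mm and grips with 20 to 120 N. Pads are 22 mm wide; open, the fingers measure 114 mm over their backs; the gripper's body (76 mm by 85 mm) begins 54 mm behind the grasp point. The pads swing forward as they close: fully open they stand 13 mm farther back than shut.
Start: joints at [-1.283, 0.521, -0.036, 1.599, 0.021, 1.021, -0.113], TCP at [0.219, 0.585, 0.231] pointing down, gripper open.
Joint ranges: [-2.91, 2.91], [-0.3, 2.13], [-1.5, 1.42], [0.17, 2.43], [-1.26, 4.41], [0.16, 1.93], [-2.52, 2.52]. Speed limits (rad/s): [1.89, 1.89, 2.39, 2.39, 3.01, 3.01, 3.01].

INTERFACE

Orientations are given as a unit quaternion [w, x, y, z].
In Python, from cell import get_state, camera, camera_model, hand_in, boxes_of, place_of, pinch_z gives the robot as it stands.
- The arm moves only by the shell command python3 -m handwheel 'ROWS' [OPENING] [FORCE]. ROWS is JSON, a list that holds one entry, the list of rows, each a list of 4 numbers: the shift along the tool's x, y, z each as a share of 12 cm, from -1 to 1, then the turn about the tool's z as a share of 45 degrees, from -1 to 1. In form: [[[tx, ty, tz, spin], ...]]. A call has 1 to 8 rows; each row shifts and turns the commanded pose from where the row before left it, along the tool's axes as they then stand; what a row does not reach is not made up. A row lasts 1/10 s, in which the tool goes at most 50 mm and 8.59 degrees, less where a joint would pass 70% of its speed; a pose out of reach is approached as far as the arm can. A call with a number of a shift or a turn outside -1 to 1 is refused whole. A call with a gripper value outside its range is refused whole. OPENING is the opening, from 0 (shut) to 1 (fully open), set as the call begins (- or left out, the last holds). The fingers move at their own pace and stop on an object; FORCE is the grip in N (left out, the last holds). Time passes only in rows, so rows that do not move let the fingers close. It gives the time, the measured TCP pose, the force, the opening and the grip force at its end, in the units of the state.
- get_state(): the state, without advancing time (a new reading comes with each control period).
- camera(name): name is "side" or "top" or "wrist"; returns (picture, depth): 480x640x3 uint8, red, green, blue; 480x640 float32, m along the optical axis (not along the pixel's ray), 0 where there is no reading.
- camera_model(name): a dict with "K" (3x3 intrinsics, pixels), "view" (4x4, takes a point from world to camera coordinates). Camera axes: x right, y down, z forward; pixel columns grow to the right and rows downward; lengths in m; the calibration is good to about 2 mm. A picture is of the moment at which its call begins: read the wrist's pose just before it. camera_model takes no time and is no camera call; for the wrist camera it gives the pose at the moment of the call.
- hand_in(): hands the job in; it is judged then, once.
Trained networks look in the newest picture that a camera, given by its name, has taken for a name from the list of things; names that differ only in an ending like _2 or _b are one class to them, and where a whole thing is asked for, a point or a joint stands for the part that bears it (a point fixed in the world has none). Each returns a list of dicts, best first, with "score" (0 to 1); they miss things now and then, are a little off and sometimes report something else, mostly with a low value. They report only what shows in the picture. A call takes as long as a camera call. They do not tell look-alikes from the thing itself.
- boxes_of(camera, thing): "extent" ([centre column, centre row, width, height] in pixels, round what is visible of it).
- place_of(camera, thing): "at" ([column, row] in pixels: a listed point, or the origin of a listed thing).
The state is a dict: "time": time; "q": joint angles; "qvel": joint speeds; "effort": joint torques, N m; "ee_pos": TCP position; "ee_rot": TCP orientation; "ft_force": force on the tool from outside, world axes, zero at the start; "moment": the same for the moment, N m; "opening": finger opening in m; "gripper_force": force on a finger pad.
Only numpy, scipy, OpenCV 4.12 (cv2) and the standard library are available. Lean on these libraries where they do the work, as an engineer would, in place of code of your own. Each camera call takes 0.05 s, during which the arm holds its last target. There are 200 camera calls.

## Working session

There is one attempt and no reset: what is moved stays moved. The work goes in short steps, Python scripts to look and compute and a shell command to move; the robot and the scene stay as the last step left them, time stands still between calls to the robot, and variables do not carry over. Pictures are saved under pics/ and viewed, at most 10 in all, crops included, and the job is handed in when it is done.

```bash
mkdir -p pics; ls; cat > h.py <<'E'
import numpy as np, cv2
from cell import *
def w(name,depth,c,r,M=None):
    M=M or camera_model(name);K=np.array(M["K"]);V=np.array(M["view"])
    c=int(round(c));r=int(round(r));p=depth[max(r-1,0):r+2,max(c-1,0):c+2];p=p[p>0]
    if len(p)==0:return None
    d=np.median(p);pc=np.linalg.inv(K)@[c*d,r*d,d]
    return np.linalg.inv(V)[:3]@np.r_[pc,1]
def cloud(name,depth,M=None):
    M=M or camera_model(name);K=np.array(M["K"]);V=np.array(M["view"])
    r,c=np.mgrid[:480,:640];P=np.stack([c*depth,r*depth,depth],-1)@np.linalg.inv(K).T
    I=np.linalg.inv(V);return P@I[:3,:3].T+I[:3,3]
E
python3 - <<'E'
from h import *
s=get_state();print(s["time"],s["ee_pos"],s["ee_rot"],s["opening"],pinch_z)
ims=[]
for n in["top","side"]:
    im,d=camera(n);np.save(f"{n}.npy",d);cv2.imwrite(f"pics/{n}_full.png",im[...,::-1])
    ims.append(im)
    for t in["slot","low_case_center","tall_case_center","hairbrush_center"]:
        for b in place_of(n,t)[:3]:
            print(n,t,round(b["score"],2),np.round(b["at"]),np.round(w(n,d,*b["at"]),3) if w(n,d,*b["at"]) is not None else None)
E
```

```text
pics
0.0 [0.21880686 0.5850863  0.23071366] [-4.98380976e-05  1.77946050e-01  9.84040078e-01 -5.70469872e-04] 0.08517574462171938 0.0187
top slot 0.86 [217. 229.] [0.533 0.103 0.08 ]
top low_case_center 0.56 [395. 196.] [ 0.601 -0.253  0.028]
top tall_case_center 0.85 [409. 278.] [ 0.43  -0.267  0.062]
top hairbrush_center 0.8 [412. 366.] [ 0.258 -0.273  0.015]
top hairbrush_center 0.74 [271. 231.] [ 0.524 -0.001  0.092]
top hairbrush_center 0.65 [262. 123.] [0.768 0.019 0.014]
side slot 0.82 [267. 328.] [0.534 0.099 0.079]
side low_case_center 0.64 [322. 190.] [ 0.596 -0.244  0.027]
side tall_case_center 0.98 [409. 203.] [ 0.428 -0.237  0.06 ]
side hairbrush_center 0.96 [167. 270.] [0.766 0.024 0.015]
side hairbrush_center 0.86 [304. 275.] [0.521 0.001 0.091]
side hairbrush_center 0.84 [504. 232.] [ 0.262 -0.276  0.014]
```

View pics/top_full.png

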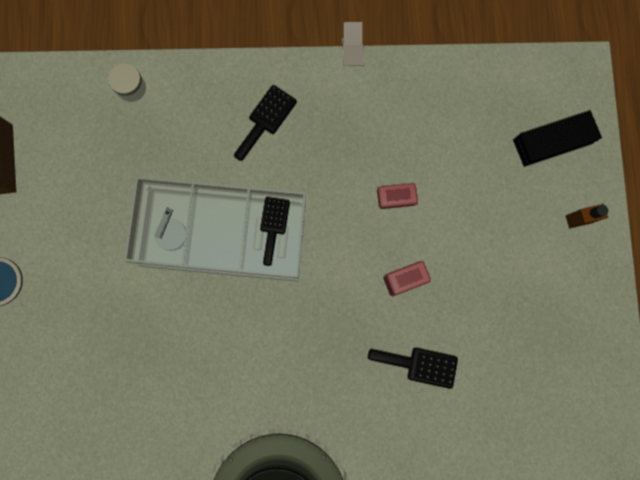

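```bash
python3 - <<'E'
from h import *
d=np.load("top.npy");P=cloud("top",d);im=cv2.imread("pics/top_full.png")
hsv=cv2.cvtColor(im,cv2.COLOR_BGR2HSV)
x,y,z=P[...,0],P[...,1],P[...,2]
for nm,m in[("low",(abs(x-.6)<.08)&(abs(y+.25)<.09)&(z>.015)&(z<.04)),("tall",(abs(x-.43)<.08)&(abs(y+.26)<.09)&(z>.05)&(z<.07)),("tray",(abs(x-.53)<.12)&(abs(y-.1)<.22)&(z>.112)&(z<.126))]:
    m=m&(d>0);Q=P[m]
    if not len(Q):print(nm,0);continue
    (c,s,a)=cv2.minAreaRect(Q[:,:2].astype(np.float32));print(nm,len(Q),np.round(c,4),np.round(s,4),a,"z",np.percentile(Q[:,2],[5,50,95]).round(4),"bbox",Q.min(0).round(3),Q.max(0).round(3))
    cols,rows=np.where(m)[1],np.where(m)[0];print("px",cols.min(),cols.max(),rows.min(),rows.max())
E
```

```text
low 867 [ 0.6052 -0.2585] [0.0472 0.0802] 4.034960746765137 z [0.0208 0.0268 0.0307] bbox [ 0.579 -0.299  0.015] [ 0.63  -0.217  0.033]
px 377 417 183 207
tall 942 [ 0.4319 -0.2665] [0.046  0.0807] 19.385421752929688 z [0.0563 0.0612 0.0648] bbox [ 0.4   -0.309  0.051] [ 0.463 -0.223  0.068]
px 386 430 261 294
tray 1853 [0.5322 0.1   ] [0.3208 0.161 ] 83.16698455810547 z [0.1133 0.119  0.1223] bbox [ 0.434 -0.068  0.112] [0.629 0.268 0.126]
px 124 305 177 276
```

```bash
python3 - <<'E'
import cv2,numpy as np
t=cv2.imread("pics/top_full.png")[140:320,140:460];s=cv2.imread("pics/side_full.png")
a=cv2.resize(t,(533,300),interpolation=cv2.INTER_CUBIC)
b=cv2.resize(s[140:380,160:480],(400,300))
cv2.imwrite("pics/crop1.png",cv2.resize(t,(800,450),interpolation=cv2.INTER_CUBIC))
E
```

```text
(no output)
```

View pics/side_full.png

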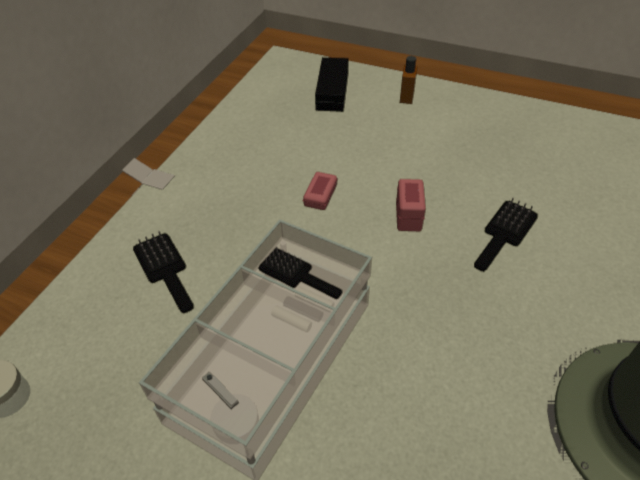

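View pics/crop1.png

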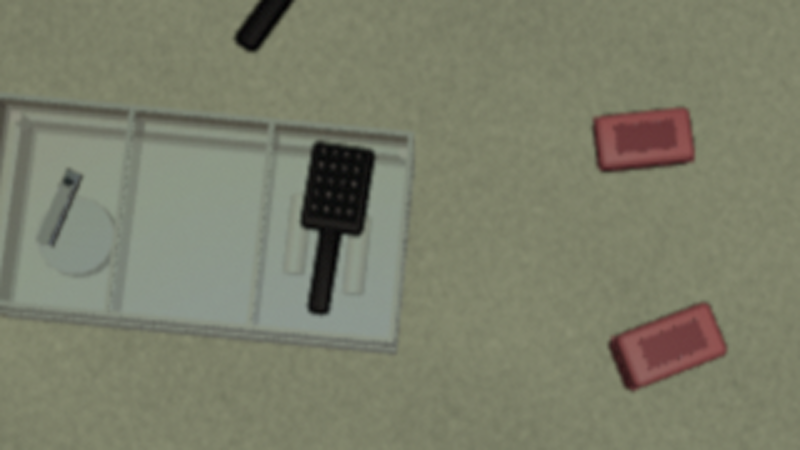

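The candidates for the pink case are at px (397,195) and (408,278) in the top view. The first measures 28 mm high with a 46x80 footprint, so it is the low case. The second measures 62 mm, so it is the tall one and stays put. Of the three brushes, the one in the tray at px (271,231) is the job's brush and its compartment is the one at the right. The middle compartment is empty, with slot ≈ (0.532, 0.100) and tray yaw ≈ -6.8°. The low case is at (0.605, -0.258) with yaw ≈ +4°.

Next I turn the tool by +65.5° and travel.

```bash
cat > d.py <<'E'
import sys
from h import *
from scipy.spatial.transform import Rotation as R
# usage: d.py x y z toolY_angle_deg
t=np.array(list(map(float,sys.argv[1:4])));s=get_state()
q=s["ee_rot"];Rm=R.from_quat([q[1],q[2],q[3],q[0]]).as_matrix()
a=np.degrees(np.arctan2(Rm[1,1],Rm[0,1]));dl=Rm.T@(t-s["ee_pos"])
sp=-((float(sys.argv[4])-a+90)%180-90)
print("t",round(s["time"],2),"pos",np.round(s["ee_pos"],4),"yang",a.round(2),"tilt",np.degrees(np.arccos(-Rm[2,2])).round(2))
print("shares",np.round(dl/.12,3),"spin",round(sp/45,3),"F",np.round(s["ft_force"],1),"op",round(s["opening"],4),"gf",s["gripper_force"],"q7",s["q"][6])
E
python3 -m handwheel '[[[0,0,0,0.18],[0,0,0,0.18],[0,0,0,0.18],[0,0,0,0.18],[0,0,0,0.18],[0,0,0,0.18],[0,0,0,0.18],[0,0,0,0.18]]]' 0.9; python3 d.py 0.605 -0.258 0.2 4
```

```text
time: 1.3
ee_pos: [0.2188, 0.5854, 0.2313]
ee_rot: [-0.0, 0.68, 0.734, -0.0]
ft_force: [-0.1, -0.3, 0.6]
opening: 0.077
gripper_force: 0.0
t 1.3 pos [0.2188 0.5854 0.2313] yang 4.37 tilt 0.0
shares [-7.253  2.674  0.261] spin 0.008 F [-0.1 -0.3  0.6] op 0.077 gf 0.0 q7 -1.1075915523915676
```

```bash
python3 -m handwheel '[[[-0.38,0.14,0,0],[-0.38,0.14,0,0],[-0.38,0.14,0,0],[-0.38,0.14,0,0],[-0.38,0.14,0,0],[-0.38,0.14,0,0],[-0.38,0.14,0,0],[-0.38,0.14,0,0]]]' >/dev/null; python3 -m handwheel '[[[-0.38,0.14,0,0],[-0.38,0.14,0,0],[-0.38,0.14,0,0],[-0.38,0.14,0,0],[-0.38,0.14,0,0],[-0.38,0.14,0,0],[-0.38,0.14,0,0],[-0.38,0.14,0,0]]]'; python3 d.py 0.605 -0.258 0.2 4
```

```text
time: 2.9
ee_pos: [0.5472, -0.1216, 0.2314]
ee_rot: [0.0, 0.677, 0.736, 0.0]
ft_force: [0.9, 0.9, 0.5]
opening: 0.0771
gripper_force: 0.0
t 2.9 pos [ 0.5472 -0.1216  0.2314] yang 4.72 tilt 0.02
shares [-1.173  0.387  0.262] spin 0.016 F [0.9 0.9 0.5] op 0.0771 gf 0.0 q7 0.4303592926166725
```

```bash
python3 -m handwheel '[[[-0.36,0.12,0.05,0.005],[-0.36,0.12,0.05,0.005],[-0.36,0.11,0.05,0.005],[-0.09,0.03,0.05,0],[0,0,0.05,0],[0,0,0,0]]]' >/dev/null; python3 d.py 0.605 -0.258 0.2 4; python3 - <<'E'
from h import *
M=camera_model("wrist");im,d=camera("wrist");cv2.imwrite("pics/w1.png",im[...,::-1])
P=cloud("wrist",d,M);hsv=cv2.cvtColor(im,cv2.COLOR_RGB2HSV)
x,y,z=P[...,0],P[...,1],P[...,2]
m=(d>0)&(abs(x-.605)<.08)&(abs(y+.258)<.09)&(z>.022)&(z<.034)
Q=P[m];print(len(Q),cv2.minAreaRect(Q[:,:2].astype(np.float32)),np.percentile(Q[:,2],[5,50,95]))
r,c=np.where(m);print("px",c.min(),c.max(),r.min(),r.max())
E
```

```text
t 3.5 pos [ 0.6024 -0.2551  0.2002] yang 4.04 tilt 0.11
shares [-0.025  0.02   0.002] spin 0.001 F [0.4 0.7 0.2] op 0.0766 gf 0.0 q7 0.6381036178320285
4023 ((0.605148196220398, -0.2585599422454834), (0.04577717185020447, 0.0784163847565651), 4.5071702003479) [0.0245736  0.02760492 0.0289968 ]
px 299 349 173 256
```

View pics/w1.png

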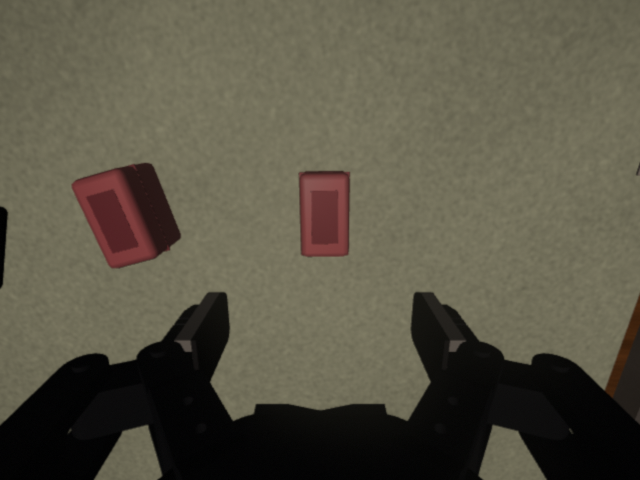

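The wrist view shows the low case (27.6 mm top) between the fingers' lines at px (325,214) and the tall case with a visible side wall at (125,215). This confirms the centre (0.605, -0.2586) and yaw 4.5°. Descending.

```bash
python3 -m handwheel '[[[-0.03,0.02,0.3,-0.01],[0,0,0.3,0],[0,0,0.3,0],[0,0,0.3,0],[0,0,0.2,0],[0,0,0.1,0],[0,0,0.05,0],[0,0,0,0]]]' >/dev/null; python3 d.py 0.605 -0.2586 0.003 4.5
```

```text
t 4.35 pos [ 0.6059 -0.2592  0.0159] yang 4.51 tilt 0.03
shares [ 0.005 -0.007  0.107] spin 0.0 F [-0.2  0.2  0.5] op 0.0773 gf 0.0 q7 0.7248621345146307
```

```bash
python3 -m handwheel '[[[0.005,-0.007,0.05,0],[0,0,0.05,0],[0,0,0,0]]]' >/dev/null; python3 d.py 0.605 -0.2586 0.003 4.5; python3 -m handwheel '[[[0,0,0,0],[0,0,0,0],[0,0,0,0],[0,0,0,0],[0,0,0,0],[0,0,0,0],[0,0,0,0],[0,0,0,0]]]' 0 30;  python3 d.py 0.605 -0.2586 0.003 4.5
```

```text
t 4.65 pos [ 0.6045 -0.2589  0.003 ] yang 4.48 tilt 0.02
shares [ 0.002  0.005 -0.   ] spin -0.0 F [ 0.1 -0.2  0.4] op 0.0769 gf 0.0 q7 0.7298659798192648
time: 5.45
ee_pos: [0.6049, -0.2592, 0.0037]
ee_rot: [0.0, 0.679, 0.734, 0.0]
ft_force: [-0.5, -0.3, 6.1]
opening: 0.0453
gripper_force: 31.4
t 5.45 pos [ 0.6049 -0.2592  0.0037] yang 4.47 tilt 0.04
shares [0.005 0.001 0.006] spin -0.001 F [-0.5 -0.3  6.1] op 0.0453 gf 31.435468196868896 q7 0.7298130197904172
```

```bash
python3 -m handwheel '[[[0,0,-0.05,0],[0,0,-0.15,0],[0,0,-0.3,0],[0,0,-0.4,0],[0,0,-0.4,0],[0,0,-0.35,0],[0,0,0,0]]]'; python3 d.py 0.532 0.100 0.2 -6.8; python3 - <<'E'
from h import *
M=camera_model("wrist");im,d=camera("wrist")
cv2.imwrite("pics/w2.png",im[...,::-1])
P=cloud("wrist",d,M);s=get_state()
hsv=cv2.cvtColor(im,cv2.COLOR_RGB2HSV)
pk=(hsv[...,1]>90)&((hsv[...,0]<8)|(hsv[...,0]>165))&(P[...,2]>.1)&(d>0)
Q=P[pk];print(len(Q),s["ee_pos"])
if len(Q):
    print(cv2.minAreaRect(Q[:,:2].astype(np.float32)),np.percentile(Q[:,2],[2,25,50,75,98]))
E
```

```text
time: 6.15
ee_pos: [0.6066, -0.2605, 0.2086]
ee_rot: [0.004, 0.679, 0.734, 0.002]
ft_force: [0.0, -0.4, -0.8]
opening: 0.0453
gripper_force: 31.2
t 6.15 pos [ 0.6066 -0.2605  0.2086] yang 4.44 tilt 0.53
shares [ 3.043 -0.388  0.058] spin 0.25 F [ 0.  -0.4 -0.8] op 0.0453 gf 31.155712008476257 q7 0.64935002086971
26819 [ 0.60566971 -0.25963008  0.20544844]
((0.6233723163604736, -0.25821560621261597), (0.08609435707330704, 0.07890455424785614), 4.451632499694824) [0.22066714 0.23177752 0.23260859 0.23336692 0.29178967]
```

View pics/w2.png

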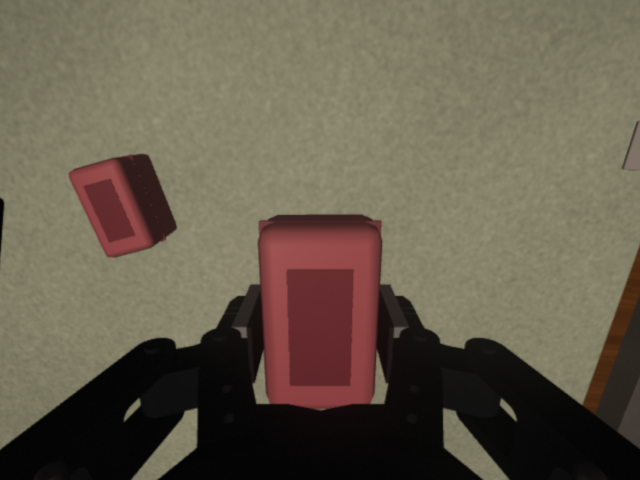

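The case is held level. Its top is 27 mm above the TCP, so its bottom is about 1 mm below the TCP. Carrying it to the slot.

```bash
python3 -m handwheel '[[[0.2,-0.03,0,0],[0.35,-0.05,0,0],[0.38,-0.05,0,0],[0.38,-0.05,0,0],[0.38,-0.05,0,0],[0.38,-0.05,0,0],[0.35,-0.05,0,0.05],[0.25,-0.03,0,0.1]]]' >/dev/null; python3 d.py 0.532 0.100 0.2 -6.8; python3 - <<'E'
from h import *
# refine tray in top view is occluded: refine from side/top depth saved earlier with rim points only
d=np.load("top.npy");P=cloud("top",d);x,y,z=[P[...,i] for i in range(3)]
m=(d>0)&(abs(x-.53)<.12)&(abs(y-.1)<.22)&(z>.07)&(z<.126)
Q=P[m];print(cv2.minAreaRect(Q[:,:2].astype(np.float32)))
a=np.radians(-6.83);u=(Q[:,:2]-[.5322,.1])@np.array([[np.cos(a),-np.sin(a)],[np.sin(a),np.cos(a)]])
r=Q[:,2]>.112
print("x hist",np.histogram(u[r,0],bins=np.arange(-.09,.095,.01))[0]);print("y",np.histogram(u[r,1],bins=np.arange(-.17,.175,.01))[0])
f=(abs(u[:,0])<.06)&(abs(u[:,1])<.04);print("floor z",np.percentile(Q[f,2],[5,50,95]))
E
```

```text
t 7.0 pos [0.5362 0.0599 0.2011] yang -2.26 tilt 0.09
shares [ 0.332 -0.048  0.009] spin 0.101 F [ 0.4  0.1 -0.8] op 0.0453 gf 31.08402729034424 q7 0.014551055431823464
((0.5321236252784729, 0.10002506524324417), (0.3208770155906677, 0.16100341081619263), 83.19599914550781)
x hist [ 72 398  61  62  62  63  61  63  63  53  63  60  62  57  59  55 529  10]
y [ 25 187  31  29  30  29  28  30  29  28  32 233  30  29  30  31  28  30
  29  29  30  40 257  29  28  32  30  33  26  32  30  31 306   2]
floor z [0.07634215 0.07952889 0.08258112]
```

```bash
python3 -m handwheel '[[[0.17,-0.02,0,0.05],[0.16,-0.02,0,0.05],[0,0,0,0],[0,0,0,0]]]' >/dev/null; python3 d.py 0.532 0.100 0.09 -6.8;  python3 - <<'E'
from h import *
M=camera_model("wrist");im,d=camera("wrist");P=cloud("wrist",d,M)
s=get_state();x,y,z=[P[...,i] for i in range(3)]
a=np.radians(-6.83);c,sn=np.cos(a),np.sin(a)
u=c*(x-.5322)+sn*(y-.1);v=-sn*(x-.5322)+c*(y-.1)
m=(d>0)&(z>.113)&(z<.127)&(u<.075)&(u>-.07)
print("rim v",np.histogram(v[m],bins=np.arange(-.18,.185,.005)))
m=(d>0)&(z>.113)&(z<.127)&(abs(v)<.15)
print("rim u",np.histogram(u[m],bins=np.arange(-.1,.105,.005)))
hsv=cv2.cvtColor(im,cv2.COLOR_RGB2HSV)
pk=(hsv[...,1]>90)&((hsv[...,0]<8)|(hsv[...,0]>165))&(z>.215)&(z<.24)&(d>0)
print("case u",np.percentile(u[pk],[1,99]),"v",np.percentile(v[pk],[1,99]),"z",np.percentile(z[pk],[5,50,95]),s["ee_pos"])
A=np.c_[P[pk][:,:2],np.ones(pk.sum())];print("slope",np.linalg.lstsq(A,P[pk][:,2],rcond=None)[0])
E
```

```text
t 7.4 pos [0.5348 0.097  0.2011] yang -6.71 tilt 0.05
shares [ 0.023 -0.026  0.926] spin 0.002 F [ 0.9 -0.  -0.5] op 0.0454 gf 31.082732677459717 q7 -0.11927097928000631
rim v (array([   0,    0,    0,    0,    0,    0,    0,    0,    0,    0,    0,
          0,    0,    0,    0,    0,    0,    0,    0,    0,    0,    0,
          0,    0,    9,  126,    0,    2,    0,    0,    0,    0,    0,
          0,    0,    0,    0,    0,    1,    1,    0,    0,    0,    0,
          0,   16, 1643,    0,    0,    0,    0,    0,    0,    0,    2,
          0,    0,    0,    0,    1,    0,    0,    0,    0,    0,    0,
          0,    0,    0,    0,    0,    0]), array([-1.80000000e-01, -1.75000000e-01, -1.70000000e-01, -1.65000000e-01,
       -1.60000000e-01, -1.55000000e-01, -1.50000000e-01, -1.45000000e-01,
       -1.40000000e-01, -1.35000000e-01, -1.30000000e-01, -1.25000000e-01,
       -1.20000000e-01, -1.15000000e-01, -1.10000000e-01, -1.05000000e-01,
       -1.00000000e-01, -9.50000000e-02, -9.00000000e-02, -8.50000000e-02,
       -8.00000000e-02, -7.50000000e-02, -7.00000000e-02, -6.5000
[... 1465 characters left out ...]
50000000e-02, -3.00000000e-02, -2.50000000e-02,
       -2.00000000e-02, -1.50000000e-02, -1.00000000e-02, -5.00000000e-03,
        8.32667268e-17,  5.00000000e-03,  1.00000000e-02,  1.50000000e-02,
        2.00000000e-02,  2.50000000e-02,  3.00000000e-02,  3.50000000e-02,
        4.00000000e-02,  4.50000000e-02,  5.00000000e-02,  5.50000000e-02,
        6.00000000e-02,  6.50000000e-02,  7.00000000e-02,  7.50000000e-02,
        8.00000000e-02,  8.50000000e-02,  9.00000000e-02,  9.50000000e-02,
        1.00000000e-01]))
case u [-0.02088923  0.02470053] v [-0.03700182  0.03693913] z [0.22097836 0.22499262 0.22644356] [0.53499218 0.09639778 0.20119157]
slope [ 0.00180034 -0.02665079  0.22662137]
```

Dividers sit at ±52 mm around the expected centre, and the case is centred between them and level. Lowering.

```bash
python3 -m handwheel '[[[0.02,-0.02,0.1,0],[0,0,0.2,0],[0,0,0.2,0],[0,0,0.2,0],[0,0,0.15,0],[0,0,0.06,0],[0,0,0.01,0],[0,0,0,0]]]' >/dev/null; python3 d.py 0.532 0.100 0.084 -6.8
```

```text
t 8.25 pos [0.5334 0.0994 0.0912] yang -6.81 tilt 0.02
shares [ 0.004 -0.012  0.06 ] spin -0.0 F [ 0.2  0.4 -1.2] op 0.0456 gf 31.08537197113037 q7 -0.03615300157310419
```

```bash
python3 -m handwheel '[[[0,0,0.02,0],[0,0,0.02,0],[0,0,0.01,0],[0,0,0,0]]]' >/dev/null; python3 d.py 0.532 0.100 0.084 -6.8;  python3 -m handwheel '[[[0,0,0.01,0],[0,0,0,0]]]' >/dev/null; python3 d.py 0.532 0.100 0.084 -6.8;
```

```text
t 8.65 pos [0.5332 0.0997 0.0849] yang -6.77 tilt 0.0
shares [ 0.001 -0.01   0.008] spin 0.001 F [-0.6  0.3 -0.2] op 0.0453 gf 31.085330843925476 q7 -0.03129524364784789
t 8.85 pos [0.5332 0.0997 0.0837] yang -6.78 tilt 0.01
shares [ 0.001 -0.01  -0.002] spin 0.001 F [-0.   0.5 -1.2] op 0.0456 gf 31.13535225391388 q7 -0.030373541934367917
```

```bash
python3 -m handwheel '[[[0,0,0.008,0],[0,0,0,0]]]' >/dev/null; python3 d.py 0.532 0.100 0.082 -6.8;  python3 -m handwheel '[[[0,0,0.006,0],[0,0,0,0]]]' >/dev/null; python3 d.py 0.532 0.100 0.082 -6.8;
```

```text
t 9.05 pos [0.5333 0.0997 0.0836] yang -6.78 tilt 0.04
shares [ 0.001 -0.011  0.014] spin 0.0 F [-6.6 -0.8 21.5] op 0.0452 gf 33.77685606479645 q7 -0.0295773771609981
t 9.25 pos [0.5333 0.0997 0.0836] yang -6.79 tilt 0.07
shares [ 0.001 -0.011  0.013] spin 0.0 F [-13.3  -0.7  38. ] op 0.0455 gf 35.806737542152405 q7 -0.02902436554894638
```

Contact was firm at TCP z = 0.0836, exactly as predicted. I relieve the press, then open partly.

```bash
python3 -m handwheel '[[[0,0,-0.01,0],[0,0,0,0]]]' >/dev/null; python3 d.py 0.532 0.100 0.082 -6.8;  python3 -m handwheel '[[[0,0,0,0],[0,0,0,0],[0,0,0,0],[0,0,0,0],[0,0,0,0]]]' 0.75 >/dev/null; python3 d.py 0.532 0.100 0.082 -6.8;
```

```text
t 9.45 pos [0.5334 0.0997 0.0836] yang -6.78 tilt 0.03
shares [ 0.001 -0.012  0.014] spin 0.0 F [-4.  -0.1 14.9] op 0.0456 gf 33.18209409713745 q7 -0.030046287095142857
t 9.95 pos [0.5332 0.0997 0.0831] yang -6.77 tilt 0.01
shares [ 0.001 -0.01   0.009] spin 0.001 F [ 0.  -0.4 -0.4] op 0.0642 gf 0.0 q7 -0.030013097644583136
```

```bash
python3 -m handwheel '[[[0,0,-0.05,0],[0,0,-0.1,0],[0,0,-0.2,0],[0,0,-0.3,0],[0,0,-0.3,0],[0,0,-0.05,0],[0,0,0,0]]]' >/dev/null; python3 -m handwheel '[[[0.2,0,0,0],[0.35,0,0,0],[0.35,0,0,0],[0.3,0,0,0],[0.15,0,0,0],[0,0,0,0]]]' 0 20 >/dev/null; python3 d.py 0.5519 0.2619 0.129 -6.8; python3 - <<'E'
from h import *
im,d=camera("top");P=cloud("top",d);x,y,z=[P[...,i] for i in range(3)]
cv2.imwrite("pics/t2.png",cv2.resize(im[140:320,100:420,::-1],(800,450),interpolation=cv2.INTER_CUBIC))
hsv=cv2.cvtColor(im,cv2.COLOR_RGB2HSV)
pk=(hsv[...,1]>80)&((hsv[...,0]<8)|(hsv[...,0]>165))&(abs(x-.53)<.1)&(abs(y-.1)<.06)&(d>0)
Q=P[pk];print(len(Q))
if len(Q):print(cv2.minAreaRect(Q[:,:2].astype(np.float32)),np.percentile(Q[:,2],[5,50,95]))
im,d=camera("wrist")
E
```

```text
t 11.25 pos [0.5515 0.2629 0.2018] yang -6.59 tilt 0.1
shares [-0.008  0.005  0.607] spin 0.005 F [ 0.6 -0.4 -0.5] op 0.0005 gf 0.0 q7 -0.37003390285782145
965
((0.5310766100883484, 0.09919862449169159), (0.07885979115962982, 0.04430976137518883), 83.56146240234375) [0.10264218 0.1072031  0.11044058]
```

View pics/t2.png

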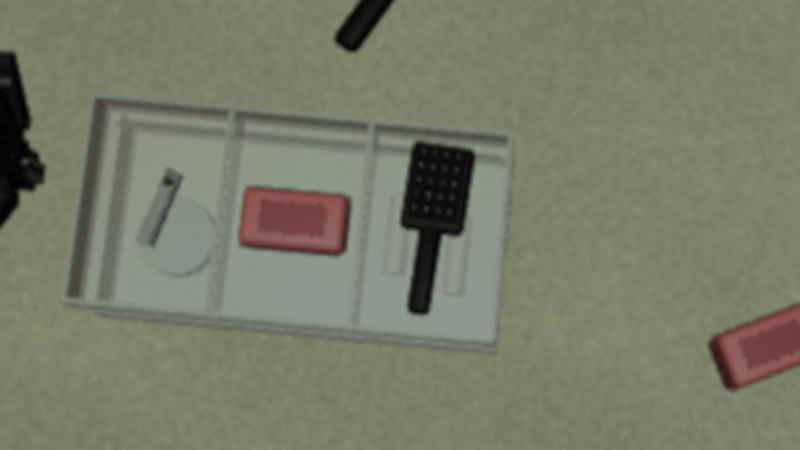

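The case lies flat in the middle compartment at crop px (295,220), with its top at 107 mm and the rim at 120 mm. The brush and the tall case are unmoved. The fingers are shut over the left end, so I lower for the sweep.

```bash
python3 -m handwheel '[[[-0.005,0.005,0.1,0.005],[0,0,0.2,0],[0,0,0.2,0],[0,0,0.08,0],[0,0,0.02,0],[0,0,0,0],[0,0,0,0]]]' >/dev/null; python3 d.py 0.5131 -0.0619 0.129 -6.8
```

```text
t 12.05 pos [0.5534 0.2598 0.1321] yang -7.02 tilt 0.07
shares [-2.702 -0.005  0.024] spin -0.005 F [-0.5 -0.6  0.3] op -0.0003 gf 0.0 q7 -0.3304006592705786
```

```bash
python3 -m handwheel '[[[0.03,0,0.02,-0.005],[0,0,0,0]]]' >/dev/null; python3 d.py 0.5131 -0.0619 0.129 -6.8; python3 -m handwheel '[[[-0.1,0,0,0],[-0.2,0,0,0],[-0.2,0,0,0],[-0.2,0,0,0],[-0.2,0,0,0],[-0.2,0,0,0],[-0.2,0,0,0],[-0.1,0,0,0]]]' >/dev/null; python3 d.py 0.5131 -0.0619 0.129 -6.8
```

```text
t 12.25 pos [0.5533 0.2642 0.129 ] yang -6.73 tilt 0.04
shares [-2.738e+00 -1.400e-02 -1.000e-03] spin 0.002 F [-0.5  1.1 -0.4] op 0.0003 gf 0.0 q7 -0.3309706499698055
t 13.05 pos [0.533  0.0938 0.1292] yang -6.92 tilt 0.03
shares [-1.308 -0.009  0.002] spin -0.003 F [0.3 0.1 0.3] op 0.0 gf 0.0 q7 -0.06716404763101935
```

```bash
python3 -m handwheel '[[[-0.1,0,0,0],[-0.2,0,0,0],[-0.2,0,0,0],[-0.2,0,0,0],[-0.2,0,0,0],[-0.2,0,0,0],[-0.15,0,0,0],[-0.06,0,0,0]]]' >/dev/null; python3 d.py 0.5131 -0.0619 0.129 -6.8; python3 -m handwheel '[[[0,0,0,0],[0,0,0,0]]]' >/dev/null;  python3 d.py 0.5131 -0.0619 0.129 -6.8
```

```text
t 13.85 pos [ 0.5147 -0.061   0.1289] yang -6.86 tilt 0.02
shares [-0.009 -0.012 -0.   ] spin -0.001 F [-0.8  0.6 -1. ] op -0.0001 gf 0.0 q7 0.21584035514303251
t 14.05 pos [ 0.5151 -0.0585  0.1288] yang -6.72 tilt 0.02
shares [-0.03  -0.013 -0.002] spin 0.002 F [ 0.1  0.4 -0.9] op -0.0 gf 0.0 q7 0.21379258854435162
```

```bash
python3 -m handwheel '[[[-0.045,0,0,0],[0,0,0,0]]]' >/dev/null; python3 d.py 0.5131 -0.0619 0.129 -6.8; python3 -m handwheel '[[[0,0,-0.15,0],[0,0,-0.3,0],[0,0,-0.3,0],[0,0,-0.3,0],[0,0,-0.15,0],[0,0,0,0],[0,0,0,0]]]' >/dev/null;  python3 d.py 0.5131 -0.0619 0.129 -6.8; python3 - <<'E'
from h import *
im,d=camera("side");P=cloud("side",d);x,y,z=[P[...,i] for i in range(3)]
cv2.imwrite("pics/s2.png",im[...,::-1])
E
```

```text
t 14.25 pos [ 0.5142 -0.0648  0.1288] yang -6.75 tilt 0.01
shares [ 0.023 -0.012 -0.001] spin 0.001 F [ 0.4 -0.2 -0.6] op -0.0 gf 0.0 q7 0.22492983138002343
t 14.95 pos [ 0.5142 -0.0644  0.2727] yang -6.74 tilt 0.02
shares [ 0.019 -0.012  1.197] spin 0.001 F [-0.3  0.2 -0.8] op -0.0001 gf 0.0 q7 0.10511260051057296
```

View pics/s2.png

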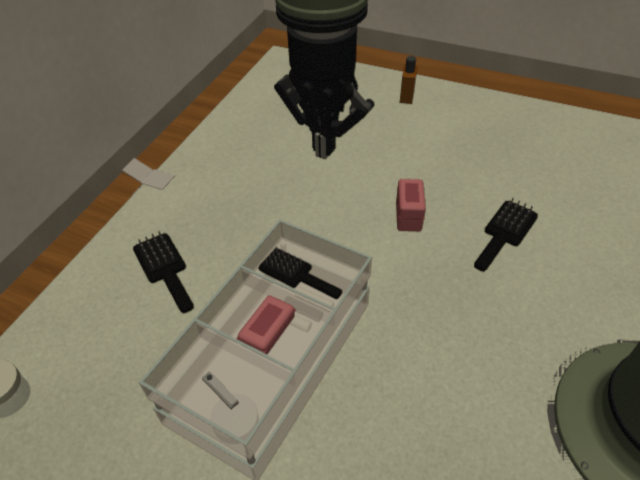

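The case lies flat in the middle compartment (px (267,322)). The tall case (411,205) and the brush (300,275) are where they were, and the arm is lifted clear.

```bash
python3 -c "from cell import hand_in;print(hand_in())"
```

```text
the job is handed in; nothing more can be done
None
```

The low pink case lies flat in the middle compartment, about 13 mm below the rim. The tray was swept from its left end to its right about 9 mm above the rim, the arm lifted clear, and the job was handed in at about 15 s; no verdict came back.

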